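# Slide a brim-full tin round the rod guide into the lidding nest

## Robot

A 6-joint arm with a two-finger parallel gripper is mounted at the origin on a cart in front of the work surface, level with it; the furniture and walls round the work are solid. World frame = base frame: x ahead of the robot, y to its left, z up, the work surface at z = 0. Lengths are in m, angles in degrees, forces in N, time in s.
With the tool pointing down it reaches from about 0.275 to 0.75 m from the base axis. Payload 10.2 kg.
Tool frame: the origin (TCP) lies at the very end of the fingers, on their centre line; the grasp point (between the pads) lies 19 mm behind it; x points along the fingers, y is the direction in which the jaws open and shut, and the axes are right-handed (so a half turn about x gives the same grasp; the last joint's range is limited). The gripper opens to 88 mm and grips with 3 to 60 N. Pads are 18 mm wide; open, the fingers measure 123 mm over their backs; the gripper's body (75 mm by 187 mm) begins 45 mm behind the grasp point.
Start: joints at [-83.045, 17.928, 85.812, -0, 76.261, -12.8], TCP at [0.177, -0.494, 0.239] pointing down, gripper open.
Joint ranges: [-168.41, 168.41], [-55.51, 124.54], [10.69, 146.95], [-70.63, 250.63], [1, 178], [-165.06, 165.06]. Speed limits (degrees/s): [136.94, 136.94, 172.46, 180, 180, 180].

## Interface

Orientations are given as [roll, pitch, yaw] about the fixed x, y, z axes, in that order (R = Rz(yaw) Ry(pitch) Rx(roll)).
In Python, from workcell import arm gives the robot as it stands.
- The arm moves only by the tool drive_tool, never from a script. Its arguments are lists of equal length, an entry for each row: "translation": the shift along the tool's x, y, z in cm, a list of three; "rotation": the turn, a rotation vector about the tool's x, y, z in rad, a list of three; "hand": the opening, from 0 (shut) to 1 (fully open). In form: {"translation": [[x, y, z], ...], "rotation": [[wx, wy, wz], ...], "hand": [hand, ...]}. A call has 1 to 12 rows; each row is the pose to reach, as a shift and turn from the pose measured when the call began, along the tool's axes at that moment; what a row does not reach only later rows make up. A row lasts 1/12 s, in which the tool goes at most 41.7 mm and 7.16 degrees, less where a joint would pass 70% of its speed; a pose out of reach is approached as far as the arm can. A call with a gripper value outside its range is refused whole. The fingers move at their own pace and stop on an object; "newtons" is the grip in N (left out, the last holds). Time passes only in rows, so rows that repeat a pose let the fingers close. It gives the time, the measured TCP pose, the force and the opening at its end, in the units of the state.
- arm.sense(): the state, without advancing time (a new reading comes with each control period).
- arm.capture(name): name is "scene" or "top"; returns a dict with "img" (480x640x3 uint8, blue, green, red), "intrinsics" (3x3 intrinsics, pixels), "R" (3x3) and "t" (3): a world point X has camera coordinates R X + t. Camera axes: x right, y down, z forward; pixel columns grow to the right and rows downward; lengths in m; the calibration is good to about 2 mm. A picture is of the moment at which its call begins. There is no depth.
- arm.sign_off(): hands the job in, once; it reports no verdict.
Trained networks look in a picture, given as the dict that the camera call returned (one of the last four; its "shot" number tells which), for a name from the list of things; names that differ only in an ending like _2 or _b are one class to them, and where a whole thing is asked for, a point or a joint stands for the part that bears it (a point fixed in the world has none). Each returns a list of dicts, best first, with "score" (0 to 1); they miss things now and then, are a little off and sometimes report something else, mostly with a low value. They report only what shows in the picture. A call takes as long as a camera call. They do not tell look-alikes from the thing itself.
- arm.spot_in(picture, thing): "position" ([x, y, z] in m, in the coordinates of the camera as it stood for that picture, good to about 4 mm: the middle of the surface that is visible of it).
- arm.tip_of(picture, thing): "position" ([x, y, z] in m, in the coordinates of the camera as it stood for that picture, good to about 4 mm: a listed point, or the origin of a listed thing).
The state is a dict: "clock": time; "joint_positions": joint angles; "joint_vel": joint speeds; "joint_efforts": joint torques, N m; "position": TCP position; "orientation": TCP orientation; "force": force on the tool from outside, world axes, zero at the start; "ft_torque": the same for the moment, N m; "finger_gap": opening from 0.0 (shut) to 1.0 (fully open).
Only numpy, scipy, OpenCV 4.12 (cv2) and the standard library are available. Lean on these libraries where they do the work, as an engineer would, in place of code of your own. Each camera call takes 0.05 s, during which the arm holds its last target. There are 200 camera calls.

## Task

Following the bent rod guide with your fingertips, push the small open, filled tin from behind, in at the flared mouth and slowly round the bend, until it is fully home in the rounded end and the spring catch has closed behind it; then take your hand away. The tin is open and full to the brim: slide it level, never pinch, lift or hurry it, and never bring the fingers close over its open top. Leave the lids, the other tins and the guide's own catch alone (only the tin moves the catch).

Things in the scene. Friction and masses are not known exactly. Their poses are not given: they have to be found in the camera images.
- guide: fixed white board 290 (own x) x 345 (own y) x 15 mm, origin under its middle, z up. A 7 mm steel rod on it (top 14.5 mm above the board) makes both sides of a lane 73 mm wide. Centre line in this frame, mm: from the mouth (90, 105) straight in -y to (90, 0), quarter circle of radius 90 about (0, 0) to (0, -90), straight in -x to the nest (-85, -90). Nothing on the board is over 25 mm high.
- mouth (a point): middle of the lane's open end, on the board's top (15 mm above the table); the rods flare out to 117 mm apart there, from 73 mm at 45 mm further in
- bend (a point): middle of the quarter bend, on the lane's centre line at 45 degrees, on the board's top. Rod, board and catch roller are smooth: the tin slides on them with friction of only about 0.15.
- nest (a point): centre of the lane's closed rounded end, on the board's top: the tin's origin is here when it is fully home. The rod runs round it in a half circle with 1 mm of play round the tin.
- catch (a joint): spring catch on the nest's -y side: flat steel arm crossing above the rod, with a hanging grey roller 10 mm thick that stands about 11 mm into the tin's way. Value in rad: 0 = closed (roller behind a tin that is home), about 0.25 = pushed aside by the passing tin, at most 0.5. A light spring (1 N at the roller) closes it.
- catch_roller (a point): the catch's roller, on its axis, about 12 mm above the board
- tin: the small open gold tin, filled to the brim: 66 mm across, 25 mm high, 70 to 120 g; origin at the centre of its underside, z up. It starts loose on the board, in the flared mouth or just ahead of it. Push it on its outside wall, 4 to 18 mm above the board. It spills at over 0.25 m/s or tilted over 0.2 rad.
- lid_a: loose gold pressed lid, 69 mm across, 7 mm high, lying on the board inside the bend; origin at the centre of its underside
- lid_b: a second such lid, lying on the board inside the bend
- big_tin: larger open filled gold tin, 90 mm across, 35 mm high, on the table to the right of the board; not to be used; origin at the centre of its underside
- closed_tin: closed gold tin, 66 mm across, 22 mm high, on the table to the right; origin at the centre of its underside
- closed_tin_2: another closed gold tin of the same kind
- scale: bench scale, fixed, 245 x 192 x 85 mm, on the table to the left of the board; origin at the centre of its underside
Mind the look-alikes: they are no part of the job. What is shaped like the tin but green or pink is not meant.

How it is judged (in metres and radians):
On the way, in this order (a step that is already met when the one before it is completed fails the run):
1. the tin slides through the middle of the bend, between the rods, with the board under it (horizontal distance between tin and bend below 0.012 m and z of tin in the frame of guide below 0.02 m), for 0.05 s.
2. the tin pushes the spring catch aside (value of joint catch above 0.12 rad and horizontal distance between tin and nest below 0.05 m), for 0.05 s.
3. the tin is home in the nest with the catch closed behind it (horizontal distance between tin and nest below 0.005 m and value of joint catch below 0.06 rad), for 0.2 s.
At the end, for the whole second after the job is handed in: The tin stands flat on the board at rest, its centre within 5 mm of the centre of the rounded end, and the spring catch has closed behind it (under 0.06 rad) (all of step 3 and angle between tin's own z axis and vertical below 0.05 rad and z of tin in the frame of guide below 0.018 m and linear speed of tin below 0.01 m/s); the robot touches nothing.
It fails at once if the tin is lifted (6 mm off the board), tilted (over 0.2 rad) or hurried (over 0.25 m/s) (z of tin in the frame of guide above 0.021 m or angle between tin's own z axis and vertical above 0.2 rad or linear speed of tin above 0.25 m/s).
It fails at once if the fingers come close over the open tin (grasp point within 22 mm of its centre line and less than 90 mm above its underside) (horizontal distance between the grasp point and tin below 0.022 m and z of the grasp point in the frame of tin below 0.09 m).
It fails at once if the fingers press on the tin with more than 25 N (contact force between the fingers and tin above 25 N).
It fails at once if the robot itself pushes the catch (over 1 N) (contact force between any of the fingers, the arm and catch above 1 N).
It fails at once if a lid or another tin is disturbed (moved over 15 mm) (distance of any of lid_a, lid_b, big_tin, closed_tin, closed_tin_2 from where it was at the start of the episode above 0.015 m).
It also fails if it takes over 48 s, if anything falls off the work surface, if the arm or the gripper's body presses on something with over 40 N, if the wrist force passes 120 N, or if a joint passes its speed limit or range.

## Working session

There is one attempt and no reset: what is moved stays moved. The work goes in short steps, Python scripts to look and compute and a tool call to move; the robot and the scene stay as the last step left them, time stands still between calls to the robot, and variables do not carry over. Pictures are saved under pics/ and viewed, about 8 in all and at most 12, crops included, and the job is handed in when it is done.

Besides the shell and the picture viewer there is one more tool, called as a command line: name --argument value ..., lists and objects as JSON in quotes. drive_tool: Moves the arm, as the interface text tells. Its arguments: {"type":"object","properties":{"translation":{"type":"array"},"rotation":{"type":"array"},"hand":{"type":"array"},"newtons":{"type":"number"}},"required":["translation","rotation","hand"]}

```bash
mkdir -p pics; ls
cat > h.py <<'E'
from workcell import arm
import numpy as np, cv2
def world(p,x): return np.array(p["R"]).T@(np.array(x)-np.array(p["t"]))
def proj(p,X):
    c=np.array(p["R"])@np.array(X)+np.array(p["t"]); u=np.array(p["intrinsics"])@c; return u[:2]/u[2]
def ray(p,uv,z):
    R=np.array(p["R"]);t=np.array(p["t"]);d=R.T@np.linalg.inv(np.array(p["intrinsics"]))@np.array([uv[0],uv[1],1.]);o=-R.T@t
    return o+d*(z-o[2])/d[2]
E
python3 - <<'E'
from h import *
print(arm.sense())
for n in("scene","top"):
    p=arm.capture(n); cv2.imwrite(f"pics/{n}1.png",p["img"])
    print(n,-np.array(p["R"]).T@np.array(p["t"]))
    for th in("guide","mouth","bend","nest","catch_roller","tin","lid_a","big_tin","closed_tin"):
        print(th,[(np.round(world(p,d["position"]),4).tolist(),round(d["score"],2)) for d in arm.tip_of(p,th)])
E
```

```text
pics
{'clock': 0.0, 'joint_positions': array([-8.30439544e+01,  1.79579819e+01,  8.58528145e+01, -1.22742004e-03,
        7.62605408e+01, -1.28024293e+01]), 'joint_vel': array([-0.00374518,  0.00936446, -0.08278465, -0.0112937 , -0.03547914,
       -0.16263446]), 'joint_efforts': array([ 1.12892689e-03, -4.02204573e+01, -2.52267998e+01,  6.95524807e-02,
        3.52266594e-02, -1.33716212e-04]), 'position': array([ 0.17741105, -0.4938601 ,  0.23818198]), 'orientation': array([-101.84519356,   89.92865288,   97.91357355]), 'force': array([-1.0007483 , -0.3313343 , -1.21232534]), 'ft_torque': array([0.01390902, 0.02815081, 0.01841089]), 'finger_gap': 1.0023548743934807}
scene [-0.31660166  0.49254013  0.98639346]
guide [([0.5619, -0.0153, -0.0001], 0.79)]
mouth [([0.6387, 0.0917, 0.0155], 0.66), ([0.4525, -0.4034, 0.001], 0.27)]
bend [([0.6308, -0.0765, 0.0117], 0.8), ([0.6407, 0.1047, 0.0142], 0.59), ([0.4931, 0.442, -0.0003], 0.18)]
nest [([0.4841, -0.1208, 0.0133], 0.85)]
catch_roller [([0.5145, -0.139, 0.0245], 0.5)]
tin [([0.343, 0.2249, -0.0032], 0.91), ([0.5852, 0.2376, 0.0021],
[... 283 characters left out ...]
 0.37137857 -0.0456607   1.36081995]
guide [([0.5594, -0.0185, -0.0006], 0.56), ([0.5489, -0.4968, -0.0026], 0.35)]
mouth [([0.6347, 0.091, 0.0174], 0.96)]
bend []
nest [([0.4866, -0.1184, 0.0159], 0.88)]
catch_roller [([0.518, -0.1425, 0.0317], 0.57)]
tin [([0.5848, 0.238, -0.0005], 0.92), ([0.3386, 0.2243, -0.0015], 0.84), ([0.6319, 0.1015, 0.0136], 0.8), ([0.6908, -0.2857, 0.0014], 0.62), ([0.4658, 0.2324, 0.0007], 0.59)]
lid_a [([0.474, -0.0051, 0.0149], 0.77), ([0.5172, 0.0861, 0.0182], 0.56), ([0.5494, -0.4986, -0.0009], 0.45)]
big_tin [([0.4529, -0.4102, -0.0003], 0.84), ([0.644, -0.4011, 0.0006], 0.7)]
closed_tin [([0.5457, -0.4957, -0.0006], 0.8), ([0.6403, -0.4009, -0.0007], 0.69)]
```

View pics/top1.png

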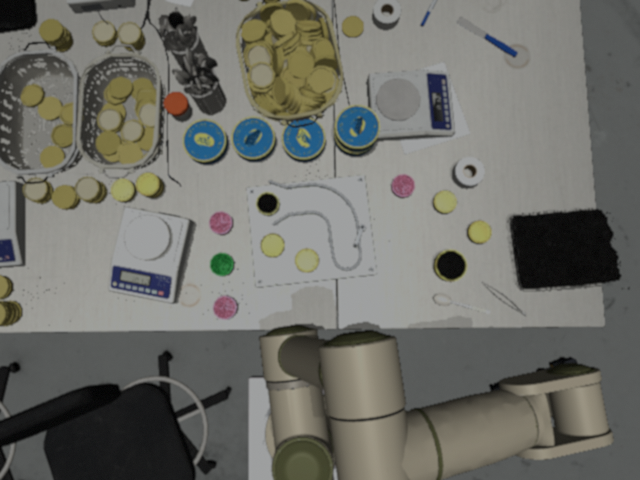

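View pics/scene1.png

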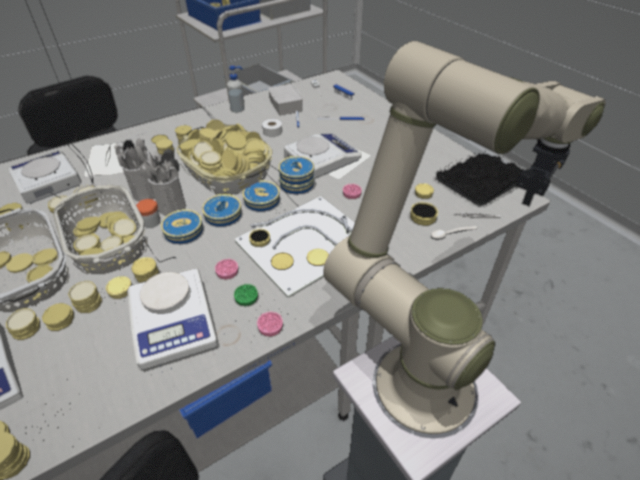

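```bash
cat > fit.py <<'E'
from h import *
from scipy.optimize import minimize
def rods():
    P=[]
    for o in(-40,40):
        P+=[(90+o,y) for y in np.arange(0,60,3)]
        P+=[((90+o)*np.cos(a),(90+o)*np.sin(a)) for a in -np.arange(0,np.pi/2,3/90)]
        P+=[(x,-90-o) for x in np.arange(-80,0,3)]
    P+=[(-85-39*np.sin(a),-90+39*np.cos(a)) for a in np.arange(0,np.pi,.08)]
    return np.array(P)/1000
Q=rods()
def g2w(g,P,z):
    c,s=np.cos(g[2]),np.sin(g[2]);P=np.atleast_2d(P)
    return np.c_[g[0]+c*P[:,0]-s*P[:,1],g[1]+s*P[:,0]+c*P[:,1],np.full(len(P),z)]
def pj(p,W):
    c=W@np.array(p["R"]).T+np.array(p["t"]);u=c@np.array(p["intrinsics"]).T;return u[:,:2]/u[:,2:]
def prep(p):
    g=cv2.cvtColor(p["img"],cv2.COLOR_BGR2GRAY)
    return cv2.GaussianBlur(cv2.morphologyEx(g,cv2.MORPH_BLACKHAT,np.ones((9,9))),(0,0),1.0).astype(np.float32)
def score(g,ps):
    s=0
    for p,b in ps:
        uv=pj(p,g2w(g,Q,.026)).astype(np.float32)
        s-=np.minimum(cv2.remap(b,uv[None,:,0],uv[None,:,1],cv2.INTER_LINEAR),40).mean()
    return s
def fit(ps,g0=(.5600,-.017,.08)):
    best=None
    for dy in(0,.05,-.05):
      for dx in(-.006,0,.006):
        for e in(-.006,0,.006):
          r=minimize(score,np.array(g0)+[dx,e,dy],args=(ps,),method="Nelder-Mead",options=dict(initial_simplex=np.array(g0)+[dx,e,dy]+np.array([[0,0,0],[.004,0,0],[0,.004,0],[0,0,.03]])))
          if best is None or r.fun<best.fun: best=r
    return best
E
python3 - <<'E'
from fit import *
T=arm.capture("top");S=arm.capture("scene")
a=(T,prep(T));b=(S,prep(S))
for n,ps in(("top",[a]),("scene",[b]),("both",[a,b])):
    r=fit(ps);print(n,r.x,r.fun)
g=r.x; np.save("g.npy",g)
for n,P in dict(mouth=(.09,.105),bend=(.06364,-.06364),nest=(-.085,-.09)).items(): print(n,g2w(g,P,.015))
ims=[]
for p,(x0,y0) in((T,(240,165)),(S,(230,190))):
    k=5 if p is T else 5
    im=cv2.resize(p["img"][y0:y0+130,x0:x0+150],None,fx=k,fy=k,interpolation=cv2.INTER_CUBIC)[:,:]
    for u in pj(p,g2w(g,Q,.026)): cv2.circle(im,tuple(int(v) for v in (u-[x0,y0]+.5)*k),1,(0,0,255),-1)
    c=np.array([(.145,.1725),(.145,-.1725),(-.145,-.1725),(-.145,.1725)])
    cv2.polylines(im,[((pj(p,g2w(g,c,.015))-[x0,y0]+.5)*k).astype(int)],True,(0,200,0),1)
    ims.append(im[:, :750])
cv2.imwrite("pics/c1.png",cv2.resize(np.vstack(ims),None,fx=.45,fy=.45)) 
cv2.imwrite("pics/c2.png",ims[0])
# tin: dark disc
for p,c in((T,(267,203)),(S,(260,238))):
    print([(np.round(world(p,d["position"]),4).tolist(),round(d["score"],2)) for d in arm.tip_of(p,"tin") if abs(world(p,d["position"])[1]-.1)<.02])
    g_=cv2.cvtColor(p["img"],cv2.COLOR_BGR2GRAY)
    m=np.zeros_like(g_);cv2.circle(m,c,13,1,-1)
    m=((g_<60)&(m>0)).astype(np.uint8);M=cv2.moments(m,True);uv=(M["m10"]/M["m00"],M["m01"]/M["m00"]);print(uv,M["m00"],ray(p,uv,.038))
E
```

```text
top [ 0.55878186 -0.01944225  0.12218048] -28.53093910217285
scene [ 0.55895277 -0.00702441  0.20425076] -31.955520629882812
both [ 0.5587188  -0.01877555  0.12540858] -58.988182067871094
mouth [[0.63487859 0.09665706 0.015     ]]
bend [[ 0.62981911 -0.07395566  0.015     ]]
nest [[ 0.48564355 -0.11870055  0.015     ]]
[([0.6339, 0.1019, 0.0158], 0.93)]
(267.0642857142857, 202.88214285714287) 280.0 [0.63494818 0.10309257 0.038     ]
[]
(259.01574803149606, 235.53543307086613) 127.0 [0.63122788 0.10745564 0.038     ]
```

View pics/c2.png

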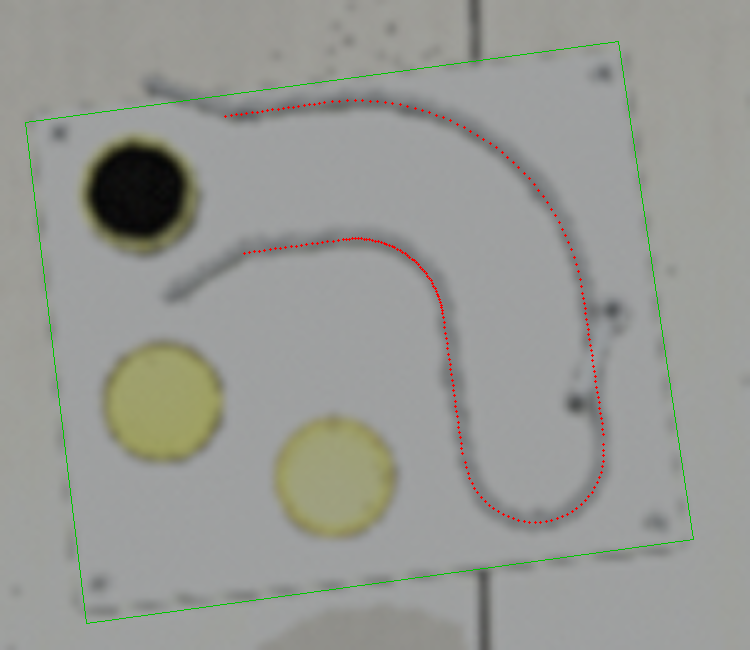

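```bash
cat > mv.py <<'E'
from fit import *
from scipy.spatial.transform import Rotation as Ro
g=np.load("g.npy")
def cur():
    s=arm.sense();return np.array(s["position"]),Ro.from_euler("xyz",s["orientation"],degrees=True).as_matrix(),s
def Rt(head,sgn):  # head: guide-frame push heading deg
    a=np.radians(head)+g[2];z=sgn*np.array([np.cos(a),np.sin(a),0]);x=np.array([0,0,-1.]);return np.c_[x,np.cross(z,x),z]
def rows(tg,sgn):  # tg: list of (gx,gy mm, z m, heading)
    p,R,s=cur();T=[];W=[]
    for x,y,z,h in tg:
        w=g2w(g,(x/1e3,y/1e3),z)[0];T.append(np.round(R.T@(w-p)*100,2).tolist());W.append(np.round(Ro.from_matrix(R.T@Rt(h,sgn)).as_rotvec(),3).tolist())
    print(T);print(W)
E
python3 - <<'E'
from mv import *
p,R,s=cur();print(np.round(R,3))
for sg in(1,-1): rows([(90,165,.15,-90)],sg)
c,si=np.cos(g[2]),np.sin(g[2]);inv=lambda w:np.array([[c,si],[-si,c]])@(np.array(w[:2])-g[:2])*1000
print("tin",inv((.6345,.102)))
p=arm.capture("top")
print("roller",inv(ray(p,(240+575/5-.5,165+403/5-.5),.035)),"pivot",inv(ray(p,(240+612/5-.5,165+310/5-.5),.035)))
print("corners residual: lids",inv(ray(p,(240+335/5-.5,165+477/5-.5),.022)),inv(ray(p,(240+163/5-.5,165+402/5-.5),.022)))
E
```

```text
[[ 0.     0.338 -0.941]
 [-0.    -0.941 -0.338]
 [-1.     0.    -0.   ]]
[[8.87, -45.99, -64.32]]
[[-1.351, -0.0, -0.0]]
[[8.87, -45.99, -64.32]]
[[1.79, -0.0, 0.0]]
tin [ 90.29268211 110.34833077]
roller [ -61.11983312 -115.8272674 ] pivot [ -12.00388037 -143.97201796]
corners residual: lids [-82.88701551  22.88183076] [-27.49641118 113.61528979]
```

drive_tool --translation '[[2,-46,-64.3],[2,-46,-64.3],[2,-46,-64.3],[2,-46,-64.3],[2,-46,-64.3],[2,-46,-64.3],[2,-46,-64.3],[2,-46,-64.3],[2,-46,-64.3],[2,-46,-64.3],[2,-46,-64.3],[2,-46,-64.3]]' --rotation '[[-1.35,0,0],[-1.35,0,0],[-1.35,0,0],[-1.35,0,0],[-1.35,0,0],[-1.35,0,0],[-1.35,0,0],[-1.35,0,0],[-1.35,0,0],[-1.35,0,0],[-1.35,0,0],[-1.35,0,0]]' --hand '[0,0,0,0,0,0,0,0,0,0,0,0]' --newtons 10

```text
clock: 2.25
position: [0.4626, -0.0809, 0.2263]
orientation: [51.8, 90.0, -30.8]
force: [0.6, -1.1, -0.0]
finger_gap: 0.117
```

Run:
```python
from mv import *
rows([(90,166,.12,-90)],1);p,R,s=cur();print(p,s["joint_positions"],s["clock"])
```

```text
[[10.63, 19.4, -21.49]]
[[0.004, 0.0, -0.0]]
[ 0.46255465 -0.08094472  0.22625965] [-2.42633302e+01  1.15200010e+01  9.60578860e+01 -4.01539811e-03
  7.23888372e+01 -3.16861914e+01] 2.25
```

drive_tool --translation '[[8,19.4,-21.5],[8,19.4,-21.5],[8,19.4,-21.5],[8,19.4,-21.5],[8,19.4,-21.5],[8,19.4,-21.5],[8,19.4,-21.5],[8,19.4,-21.5],[10.6,19.4,-21.5],[10.6,19.4,-21.5],[10.6,19.4,-21.5]]' --rotation '[[0,0,0],[0,0,0],[0,0,0],[0,0,0],[0,0,0],[0,0,0],[0,0,0],[0,0,0],[0,0,0],[0,0,0],[0,0,0]]' --hand '[0,0,0,0,0,0,0,0,0,0,0]'

```text
clock: 3.17
position: [0.6266, 0.1571, 0.1194]
orientation: [-84.1, 89.9, -166.7]
force: [0.3, -0.2, 0.8]
finger_gap: 0.004
```

Run:
```python
from mv import *
p,R,s=cur();print(p,s["joint_positions"],s["clock"],s["finger_gap"])
rows([(90,166,.06,-90),(90,166,.021,-90)],1)
S=arm.capture("scene");uv=proj(S,p).astype(int);print(uv)
x0,y0=uv[0]-70,uv[1]-60
cv2.imwrite("pics/s2.png",cv2.resize(S["img"][y0:y0+130,x0:x0+160],None,fx=5,fy=5,interpolation=cv2.INTER_CUBIC))
```

```text
[0.62655759 0.15713946 0.1194158 ] [ 3.71598685e+00  3.90987892e+01  7.12233703e+01 -2.42782539e-02
  6.98129817e+01 -3.69707424e+00] 3.1667 0.004091333848487645
[[5.94, 0.08, 0.0], [9.84, 0.09, 0.0]]
[[0.004, 0.0, 0.002], [0.004, 0.0, 0.002]]
[241 222]
```

View pics/s2.png

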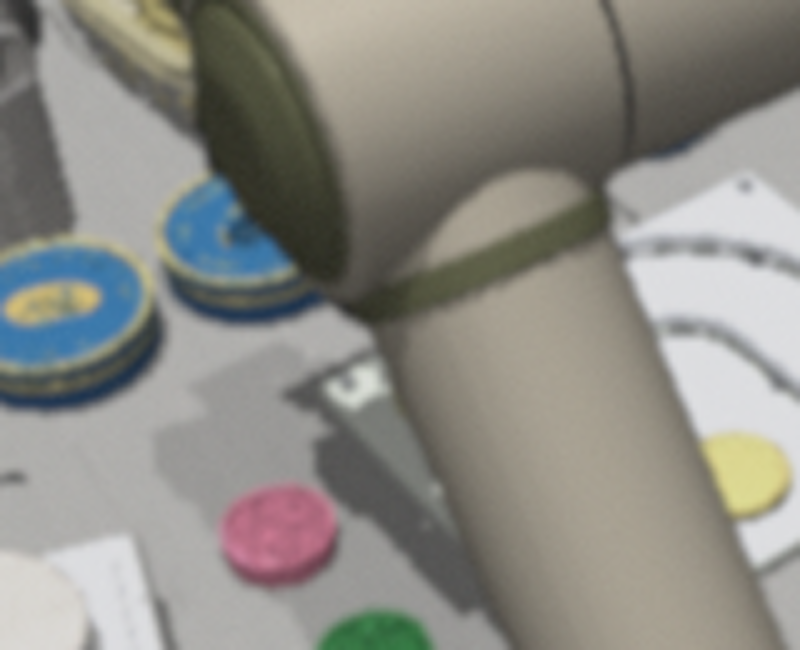

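drive_tool --translation '[[3,0.1,0],[6,0.1,0],[7.5,0.1,0],[8.5,0.1,0],[9.2,0.1,0],[9.7,0.1,0],[9.7,0.1,0]]' --rotation '[[0,0,0],[0,0,0],[0,0,0],[0,0,0],[0,0,0],[0,0,0],[0,0,0]]' --hand '[0,0,0,0,0,0,0]'

```text
clock: 3.8
position: [0.6285, 0.1569, 0.0242]
orientation: [63.7, 89.9, -18.9]
force: [-0.8, -0.9, -0.6]
finger_gap: 0.01
```

```bash
cat >> mv.py <<'E'
def tinpos():
    out=[]
    for n in("top","scene"):
        p=arm.capture(n)
        out+=[(n,np.round(inv(world(p,d["position"])),1).tolist(),round(d["score"],2)) for d in arm.tip_of(p,"tin") if np.all(np.abs(inv(world(p,d["position"])))<[145,172])]
    print(out);return out
def inv(w):
    c,s=np.cos(g[2]),np.sin(g[2]);return np.array([[c,s],[-s,c]])@(np.array(w[:2])-g[:2])*1000
def stat():
    p,R,s=cur();print("tcp",inv(p).round(1),p[2].round(4),"F",np.round(s["force"],1),s["clock"])
def path(s):  # centre-line arclength from mouth -> x,y
    if s<105: return 90,105-s
    a=(s-105)/90
    if a<np.pi/2: return 90*np.cos(a),-90*np.sin(a)
    return -(s-105-90*np.pi/2),-90
def push(s,d=42):  # pusher pose for tin at s
    from scipy.optimize import brentq
    tx,ty=path(s);sp=brentq(lambda u:np.hypot(*(np.array(path(u))-(tx,ty)))-d,s-60,s-20)
    x,y=path(sp);return x,y,np.degrees(np.unwrap([np.radians(-135),np.arctan2(ty-y,tx-x)])[1])
E
python3 - <<'E'
from mv import *
stat();tinpos()
for s in np.arange(0,331,40): print(s,push(s))
rows([(*push(s)[:2],.022,push(s)[2]) for s in np.arange(-10,46,5)],1)
E
```

```text
tcp [ 91.2 165.5] 0.0242 F [-0.8 -0.9 -0.6] 3.8
[('top', [90.8, 108.5], 0.65)]
0 (90, 147.0, np.float64(-90.0))
40 (90, 107.0, np.float64(-90.0))
80 (90, 67.0, np.float64(-90.0))
120 (90, 27.050828721627113, np.float64(-91.7015379884633))
160 (np.float64(89.11815017551812), np.float64(-12.568027263409306), np.float64(-111.52068865866529))
200 (np.float64(75.05658912094252), np.float64(-49.66395503310236), np.float64(-136.98547955336855))
240 (np.float64(46.41148316658123), np.float64(-77.11014349797404), np.float64(-162.4502704480718))
280 (np.float64(8.369858314770564), np.float64(-89.60996301634471), np.float64(-179.46790966093454))
320 (-31.628330588459306, -90, np.float64(-180.00000000000006))
[[0.29, -0.15, 0.87], [0.29, -0.15, 1.37], [0.29, -0.15, 1.87], [0.29, -0.16, 2.37], [0.29, -0.16, 2.87], [0.29, -0.16, 3.37], [0.3, -0.16, 3.87], [0.3, -0.16, 4.37], [0.3, -0.17, 4.87], [0.3, -0.17, 5.37], [0.3, -0.17, 5.87], [0.3, -0.17, 6.37]]
[[0.004, 0.001, -0.002], [0.004, 0.001, -0.002], [0.004, 0.001, -0.002], [0.004, 0.001, -0.002], [0.004, 0.001, -0.002], [0.004, 0.001, -0.002], [0.004, 0.001, -0.002], [0.004, 0.001, -0.002], [0.004, 0.001, -0.002], [0.004, 0.001, -0.002], [0.004, 0.001, -0.002], [0.004, 0.001, -0.002]]
```

drive_tool --translation '[[0.2,-0.15,0.4],[0.2,-0.15,0.8],[0.2,-0.15,1.2],[0.2,-0.15,1.6],[0.2,-0.15,2.0],[0.2,-0.15,2.4],[0.2,-0.15,2.9],[0.2,-0.15,3.4],[0.2,-0.15,3.9],[0.2,-0.15,4.4],[0.2,-0.15,4.8],[0.2,-0.15,5.0]]' --rotation '[[0,0,0],[0,0,0],[0,0,0],[0,0,0],[0,0,0],[0,0,0],[0,0,0],[0,0,0],[0,0,0],[0,0,0],[0,0,0],[0,0,0]]' --hand '[0,0,0,0,0,0,0,0,0,0,0,0]'

```text
clock: 5.0
position: [0.6338, 0.1066, 0.0229]
orientation: [74.0, 89.9, -8.7]
force: [0.3, 0.3, 0.2]
finger_gap: 0.005
```

Run:
```python
from mv import *
stat();tinpos();stat()
T=arm.capture("top");cv2.imwrite("pics/t3.png",cv2.resize(T["img"][165:295,240:390],None,fx=5,fy=5,interpolation=cv2.INTER_CUBIC))
rows([(*push(s)[:2],.022,push(s)[2]) for s in np.arange(33,89,5)],1)
```

```text
tcp [ 90.2 115. ] 0.0229 F [0.3 0.3 0.2] 5.0
[('top', [90.1, 72.1], 0.54)]
tcp [ 90.1 115.8] 0.0229 F [-0.2 -0.5  0. ] 5.2
[[0.09, -0.02, 0.18], [0.09, -0.02, 0.68], [0.09, -0.02, 1.18], [0.1, -0.02, 1.68], [0.1, -0.02, 2.18], [0.1, -0.03, 2.68], [0.1, -0.03, 3.18], [0.1, -0.03, 3.68], [0.1, -0.03, 4.18], [0.1, -0.03, 4.68], [0.1, -0.04, 5.18], [0.1, -0.04, 5.68]]
[[0.004, 0.001, -0.002], [0.004, 0.001, -0.002], [0.004, 0.001, -0.002], [0.004, 0.001, -0.002], [0.004, 0.001, -0.002], [0.004, 0.001, -0.002], [0.004, 0.001, -0.002], [0.004, 0.001, -0.002], [0.004, 0.001, -0.002], [0.004, 0.001, -0.002], [0.004, 0.001, -0.002], [0.004, 0.001, -0.002]]
```

View pics/t3.png

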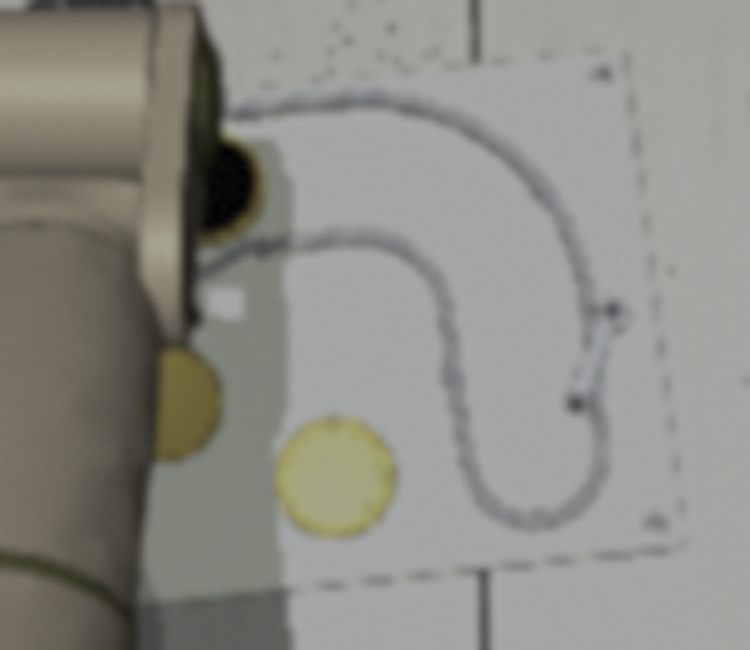

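drive_tool --translation '[[0.1,0,0.3],[0.1,0,0.7],[0.1,0,1.2],[0.1,0,1.7],[0.1,0,2.2],[0.1,0,2.7],[0.1,0,3.2],[0.1,0,3.7],[0.1,0,4.2],[0.1,0,4.7],[0.1,0,5.2],[0.1,0,5.6]]' --rotation '[[0,0,0],[0,0,0],[0,0,0],[0,0,0],[0,0,0],[0,0,0],[0,0,0],[0,0,0],[0,0,0],[0,0,0],[0,0,0],[0,0,0]]' --hand '[0,0,0,0,0,0,0,0,0,0,0,0]'

```text
clock: 6.25
position: [0.641, 0.0513, 0.0219]
orientation: [74.3, 89.9, -8.3]
force: [0.4, 0.5, -0.5]
finger_gap: 0.001
```

Run:
```python
from mv import *
stat();tinpos()
rows([(*push(s)[:2],.022,push(s)[2]) for s in np.arange(91,136,4)],1)
```

```text
tcp [90.4 59.2] 0.0219 F [ 0.4  0.5 -0.5] 6.25
[('top', [90.0, 14.3], 0.56), ('scene', [-85.4, -89.2], 0.26)]
[[-0.0, -0.04, 0.39], [-0.0, -0.04, 0.79], [-0.0, -0.04, 1.19], [-0.0, -0.04, 1.59], [-0.0, -0.05, 1.99], [-0.0, -0.05, 2.39], [-0.0, -0.05, 2.78], [-0.0, -0.05, 3.18], [-0.0, -0.05, 3.58], [-0.0, -0.05, 3.97], [-0.0, -0.05, 4.37], [-0.0, -0.06, 4.76]]
[[0.004, 0.0, -0.002], [0.004, 0.0, -0.002], [0.004, 0.0, -0.002], [0.004, 0.0, -0.002], [0.004, 0.0, -0.002], [0.009, 0.0, -0.002], [0.017, 0.0, -0.002], [0.03, 0.0, -0.002], [0.047, 0.0, -0.002], [0.068, 0.0, -0.002], [0.093, 0.0, -0.002], [0.122, 0.0, -0.002]]
```

drive_tool --translation '[[0,-0.05,0.4],[0,-0.05,0.8],[0,-0.05,1.2],[0,-0.05,1.6],[0,-0.05,2.0],[0,-0.05,2.4],[0,-0.05,2.8],[0,-0.05,3.2],[0,-0.05,3.6],[0,-0.05,4.0],[0,-0.05,4.4],[0,-0.05,4.8]]' --rotation '[[0,0,0],[0,0,0],[0,0,0],[0,0,0],[0,0,0],[0.01,0,0],[0.02,0,0],[0.03,0,0],[0.05,0,0],[0.07,0,0],[0.09,0,0],[0.12,0,0]]' --hand '[0,0,0,0,0,0,0,0,0,0,0,0]'

```text
clock: 7.45
position: [0.6466, 0.0038, 0.022]
orientation: [82.4, 89.9, -7.2]
force: [0.6, -0.3, -0.2]
finger_gap: 0.004
```

Run:
```python
from mv import *
stat();tinpos()
rows([(*push(s)[:2],.022,push(s)[2]) for s in np.arange(139,184,4)],1)
```

```text
tcp [90.  11.4] 0.022 F [ 0.6 -0.3 -0.2] 7.45
[('top', [85.3, -32.3], 0.67), ('scene', [-0.2, 1.7], 0.16)]
[[-0.0, 0.04, 0.34], [-0.0, 0.08, 0.74], [-0.0, 0.13, 1.13], [-0.0, 0.17, 1.53], [-0.0, 0.19, 1.93], [-0.0, 0.2, 2.33], [-0.0, 0.18, 2.73], [-0.0, 0.15, 3.13], [-0.0, 0.1, 3.52], [-0.0, 0.03, 3.92], [-0.0, -0.05, 4.31], [-0.0, -0.15, 4.7]]
[[0.035, 0.0, -0.002], [0.073, 0.0, -0.002], [0.115, 0.0, -0.002], [0.159, 0.0, -0.002], [0.204, 0.0, -0.002], [0.248, -0.0, -0.002], [0.293, -0.0, -0.002], [0.337, -0.0, -0.002], [0.382, -0.0, -0.002], [0.426, -0.0, -0.002], [0.47, -0.0, -0.002], [0.515, -0.0, -0.002]]
```

drive_tool --translation '[[0,0.04,0.35],[0,0.08,0.75],[0,0.13,1.13],[0,0.17,1.53],[0,0.19,1.93],[0,0.2,2.33],[0,0.18,2.73],[0,0.15,3.13],[0,0.1,3.52],[0,0.03,3.92],[0,-0.05,4.31],[0,-0.15,4.7]]' --rotation '[[0.035,0,0],[0.073,0,0],[0.115,0,0],[0.16,0,0],[0.2,0,0],[0.25,0,0],[0.29,0,0],[0.34,0,0],[0.38,0,0],[0.43,0,0],[0.47,0,0],[0.515,0,0]]' --hand '[0,0,0,0,0,0,0,0,0,0,0,0]'

```text
clock: 8.65
position: [0.6455, -0.0427, 0.022]
orientation: [115.3, 89.9, -3.7]
force: [1.0, 0.5, 0.2]
finger_gap: 0.008
```

Run:
```python
from mv import *
stat();tinpos()
rows([(*push(s)[:2],.022,push(s)[2]) for s in np.arange(187,232,4)],1)
T=arm.capture("top");cv2.imwrite("pics/t4.png",cv2.resize(T["img"][165:295,240:390],None,fx=5,fy=5,interpolation=cv2.INTER_CUBIC))
```

```text
tcp [ 83.1 -34.6] 0.022 F [1.  0.5 0.2] 8.65
[('top', [60.1, -75.3], 0.53), ('scene', [65.2, -76.7], 0.57)]
[[0.0, 0.09, 0.41], [0.0, 0.15, 0.8], [0.0, 0.2, 1.2], [0.0, 0.23, 1.6], [0.0, 0.25, 2.0], [0.0, 0.24, 2.4], [0.0, 0.22, 2.8], [0.0, 0.18, 3.2], [-0.0, 0.13, 3.59], [-0.0, 0.05, 3.99], [-0.0, -0.04, 4.38], [-0.0, -0.15, 4.76]]
[[0.046, -0.001, -0.002], [0.09, -0.001, -0.002], [0.135, -0.001, -0.002], [0.179, -0.001, -0.002], [0.224, -0.001, -0.002], [0.268, -0.001, -0.002], [0.313, -0.001, -0.002], [0.357, -0.001, -0.002], [0.402, -0.001, -0.002], [0.446, -0.001, -0.002], [0.49, -0.001, -0.002], [0.535, -0.001, -0.002]]
```

View pics/t4.png

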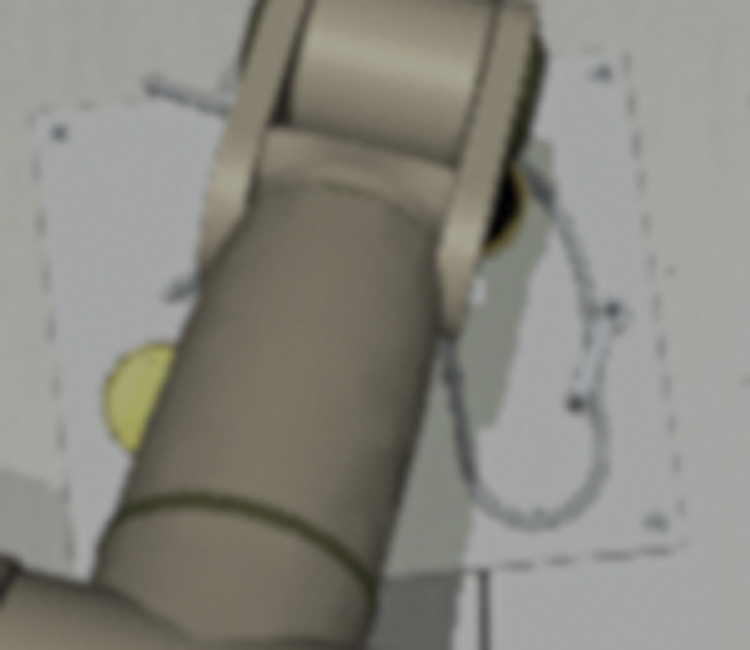

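drive_tool --translation '[[0,0.09,0.41],[0,0.15,0.8],[0,0.2,1.2],[0,0.23,1.6],[0,0.25,2.0],[0,0.24,2.4],[0,0.22,2.8],[0,0.18,3.2],[0,0.13,3.6],[0,0.05,4.0],[0,-0.04,4.4],[0,-0.15,4.76]]' --rotation '[[0.045,0,0],[0.09,0,0],[0.135,0,0],[0.18,0,0],[0.225,0,0],[0.27,0,0],[0.31,0,0],[0.355,0,0],[0.4,0,0],[0.445,0,0],[0.49,0,0],[0.535,0,0]]' --hand '[0,0,0,0,0,0,0,0,0,0,0,0]'

```text
clock: 9.9
position: [0.6212, -0.0833, 0.022]
orientation: [146.7, 89.9, -2.9]
force: [-0.8, -0.1, 0.6]
finger_gap: 0.007
```

Run:
```python
from mv import *
stat();tinpos()
rows([(*push(s)[:2],.022,push(s)[2]) for s in np.arange(235,269,3)],1)
```

```text
tcp [ 53.9 -71.8] 0.022 F [-0.8 -0.1  0.6] 9.9
[('scene', [18.9, -96.4], 0.59)]
[[0.0, 0.1, 0.42], [0.0, 0.16, 0.72], [0.0, 0.2, 1.01], [0.0, 0.23, 1.31], [0.0, 0.25, 1.61], [-0.0, 0.26, 1.91], [-0.0, 0.26, 2.21], [-0.0, 0.26, 2.52], [-0.0, 0.24, 2.82], [-0.0, 0.21, 3.13], [-0.0, 0.17, 3.43], [-0.0, 0.12, 3.73]]
[[0.046, -0.002, -0.001], [0.08, -0.002, -0.001], [0.113, -0.002, -0.001], [0.146, -0.002, -0.001], [0.18, -0.002, -0.001], [0.212, -0.002, -0.001], [0.241, -0.002, -0.001], [0.268, -0.002, -0.001], [0.293, -0.002, -0.001], [0.315, -0.002, -0.001], [0.335, -0.002, -0.001], [0.353, -0.002, -0.001]]
```

drive_tool --translation '[[0,0.1,0.42],[0,0.16,0.72],[0,0.2,1.0],[0,0.23,1.3],[0,0.25,1.6],[0,0.26,1.9],[0,0.26,2.2],[0,0.26,2.5],[0,0.24,2.8],[0,0.21,3.1],[0,0.17,3.43],[0,0.15,3.73]]' --rotation '[[0.046,0,0],[0.08,0,0],[0.113,0,0],[0.146,0,0],[0.18,0,0],[0.21,0,0],[0.24,0,0],[0.27,0,0],[0.29,0,0],[0.315,0,0],[0.335,0,0],[0.353,0,0]]' --hand '[0,0,0,0,0,0,0,0,0,0,0,0]'

```text
clock: 11.1
position: [0.5898, -0.1035, 0.022]
orientation: [165.9, 89.9, -3.8]
force: [1.2, -0.3, -0.3]
finger_gap: 0.006
```

Run:
```python
from mv import *
stat();tinpos()
rows([(push(s)[0],max(push(s)[1],-85),.022,push(s)[2]) for s in np.arange(271,305,3)],1)
T=arm.capture("scene");u=proj(T,(.53,-.09,.02)).astype(int);x0,y0=u[0]-75,u[1]-60;print(x0,y0)
im=cv2.resize(T["img"][y0:y0+120,x0:x0+150],None,fx=5,fy=5,interpolation=cv2.INTER_CUBIC)
for n in pj(T,g2w(g,Q,.026)): cv2.circle(im,tuple(int(v) for v in (n-[x0,y0]+.5)*5),1,(0,0,255),-1)
cv2.imwrite("pics/s5.png",im)
```

```text
tcp [ 20.2 -87.9] 0.022 F [ 1.2 -0.3 -0.3] 11.1
[('scene', [-18.5, -95.8], 0.74)]
[[-0.0, -0.31, 0.29], [-0.0, -0.33, 0.58], [-0.01, -0.35, 0.88], [-0.01, -0.36, 1.18], [-0.01, -0.38, 1.48], [-0.01, -0.4, 1.78], [-0.01, -0.41, 2.08], [-0.01, -0.43, 2.38], [-0.01, -0.45, 2.68], [-0.01, -0.46, 2.98], [-0.01, -0.48, 3.28], [-0.01, -0.5, 3.58]]
[[0.015, -0.002, -0.0], [0.028, -0.002, -0.0], [0.038, -0.002, -0.0], [0.046, -0.002, -0.0], [0.052, -0.002, -0.0], [0.055, -0.002, -0.0], [0.056, -0.002, -0.0], [0.056, -0.002, -0.0], [0.056, -0.002, -0.0], [0.056, -0.002, -0.0], [0.056, -0.002, -0.0], [0.056, -0.002, -0.0]]
255 174
```

View pics/s5.png

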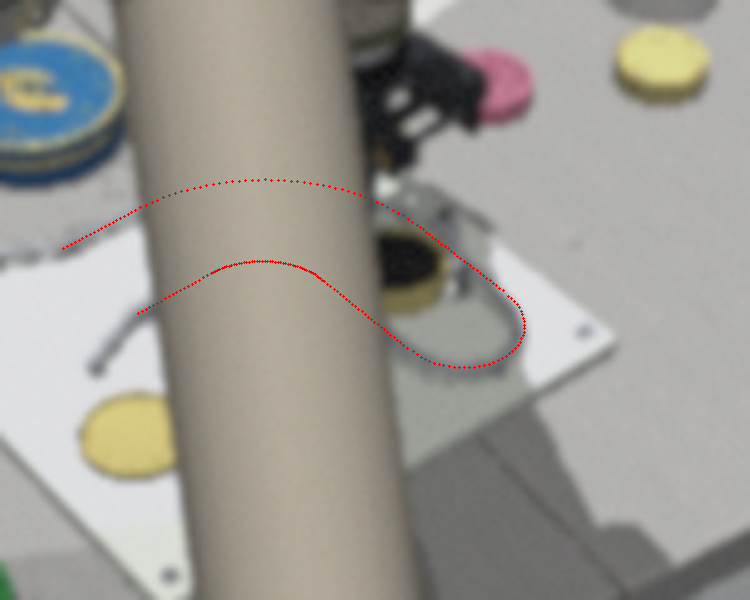

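drive_tool --translation '[[0,-0.1,0.3],[0,-0.2,0.6],[0,-0.3,0.9],[0,-0.36,1.2],[0,-0.38,1.5],[0,-0.4,1.8],[0,-0.41,2.1],[0,-0.43,2.4],[0,-0.45,2.7],[0,-0.46,3.0],[0,-0.48,3.3],[0,-0.5,3.6]]' --rotation '[[0.015,0,0],[0.03,0,0],[0.04,0,0],[0.045,0,0],[0.05,0,0],[0.055,0,0],[0.055,0,0],[0.055,0,0],[0.055,0,0],[0.055,0,0],[0.055,0,0],[0.055,0,0]]' --hand '[0,0,0,0,0,0,0,0,0,0,0,0]'

```text
clock: 12.35
position: [0.5535, -0.1051, 0.0219]
orientation: [167.2, 89.9, -5.5]
force: [0.9, -0.1, 0.1]
finger_gap: 0.003
```

Run:
```python
from mv import *
stat();tinpos()
rows([(push(s)[0],-85,.022,-180) for s in np.arange(306,332,2)],1)
```

```text
tcp [-16. -85.] 0.0219 F [ 0.9 -0.1  0.1] 12.35
[('scene', [-53.9, -88.5], 0.57)]
[[-0.02, 0.01, 0.17], [-0.02, 0.01, 0.37], [-0.02, 0.01, 0.57], [-0.02, 0.01, 0.77], [-0.02, 0.01, 0.97], [-0.02, 0.01, 1.17], [-0.02, 0.01, 1.37], [-0.02, 0.01, 1.57], [-0.02, 0.01, 1.77], [-0.02, 0.01, 1.97], [-0.02, 0.01, 2.17], [-0.02, 0.01, 2.37], [-0.02, 0.01, 2.57]]
[[0.001, -0.002, -0.0], [0.001, -0.002, -0.0], [0.001, -0.002, -0.0], [0.001, -0.002, -0.0], [0.001, -0.002, -0.0], [0.001, -0.002, -0.0], [0.001, -0.002, -0.0], [0.001, -0.002, -0.0], [0.001, -0.002, -0.0], [0.001, -0.002, -0.0], [0.001, -0.002, -0.0], [0.001, -0.002, -0.0], [0.001, -0.002, -0.0]]
```

drive_tool --translation '[[0,0,0.2],[0,0,0.4],[0,0,0.6],[0,0,0.8],[0,0,1.0],[0,0,1.2],[0,0,1.4],[0,0,1.6],[0,0,1.8],[0,0,2.0],[0,0,2.15],[0,0,2.25]]' --rotation '[[0,0,0],[0,0,0],[0,0,0],[0,0,0],[0,0,0],[0,0,0],[0,0,0],[0,0,0],[0,0,0],[0,0,0],[0,0,0],[0,0,0]]' --hand '[0,0,0,0,0,0,0,0,0,0,0,0]'

```text
clock: 13.55
position: [0.531, -0.1078, 0.0218]
orientation: [-179.2, 89.9, 8.0]
force: [0.5, 0.4, 0.2]
finger_gap: 0.009
```

Run:
```python
from mv import *
stat();tinpos();stat()
T=arm.capture("scene");x0,y0=255,174
im=cv2.resize(T["img"][y0+30:y0+80,x0+55:x0+120],None,fx=11,fy=11,interpolation=cv2.INTER_CUBIC)
cv2.imwrite("pics/s6.png",im)
```

```text
tcp [-38.7 -84.8] 0.0218 F [0.5 0.4 0.2] 13.55
[('scene', [-77.6, -89.5], 0.55)]
tcp [-38.5 -84.9] 0.0218 F [-1.   0.4 -0.6] 13.75
```

View pics/s6.png

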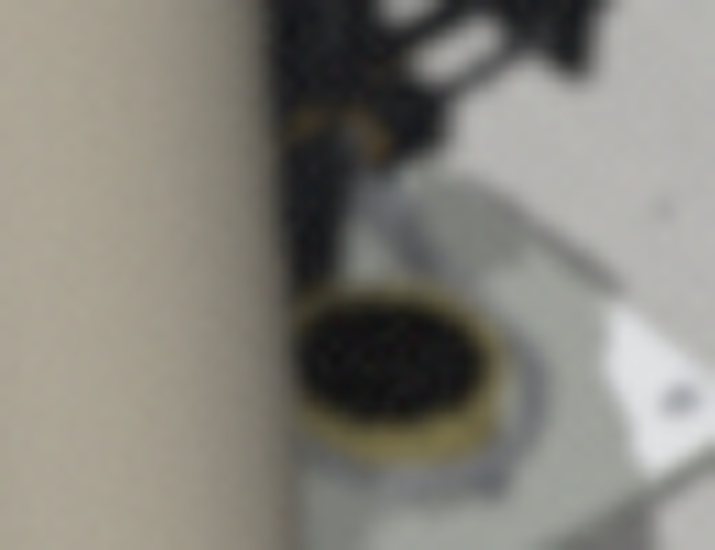

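drive_tool --translation '[[0,0,0.1],[0,0,0.2],[0,0,0.3],[0,0,0.35],[0,0,0.35]]' --rotation '[[0,0,0],[0,0,0],[0,0,0],[0,0,0],[0,0,0]]' --hand '[0,0,0,0,0]'

```text
clock: 14.22
position: [0.5276, -0.1083, 0.0218]
orientation: [175.3, 89.9, 2.5]
force: [0.3, -0.2, -0.0]
finger_gap: 0.006
```

Run:
```python
from mv import *
stat();tinpos();stat()
T=arm.capture("scene");x0,y0=255,174
im=cv2.resize(T["img"][y0+30:y0+80,x0+55:x0+120],None,fx=11,fy=11,interpolation=cv2.INTER_CUBIC)
cv2.imwrite("pics/s7.png",im)
```

```text
tcp [-42.1 -84.9] 0.0218 F [ 0.3 -0.2 -0. ] 14.2167
[('top', [-82.6, 26.8], 0.52), ('scene', [-81.5, -89.6], 0.8)]
tcp [-42.  -84.9] 0.0217 F [-0.  -0.3  0.4] 14.4167
```

View pics/s7.png

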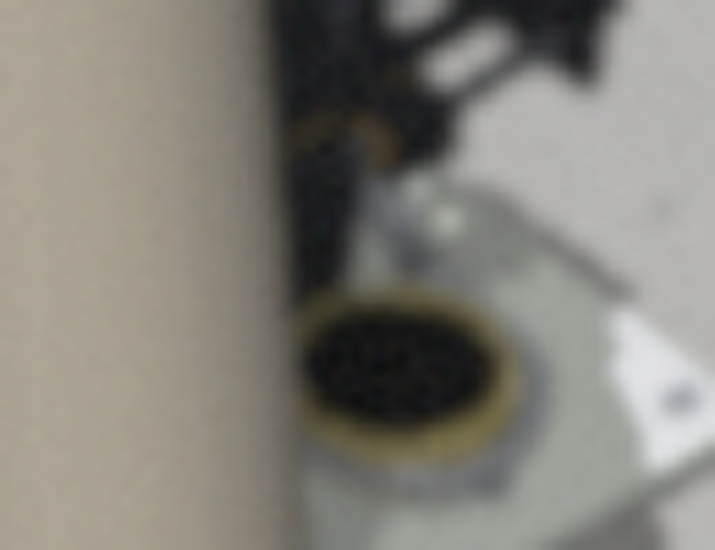

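drive_tool --translation '[[0,0,0.05],[0,0,0.1],[0,0,0.15],[0,0,0.15]]' --rotation '[[0,0,0],[0,0,0],[0,0,0],[0,0,0]]' --hand '[0,0,0,0]'

```text
clock: 14.8
position: [0.5261, -0.1085, 0.0217]
orientation: [176.4, 89.9, 3.6]
force: [0.7, 0.5, 0.4]
finger_gap: 0.005
```

drive_tool --translation '[[0,0,0.05],[0,0,0.1],[0,0,0.1]]' --rotation '[[0,0,0],[0,0,0],[0,0,0]]' --hand '[0,0,0]'

```text
clock: 15.05
position: [0.5253, -0.1087, 0.0219]
orientation: [164.9, 89.9, -7.9]
force: [0.8, -0.9, -0.2]
finger_gap: 0.01
```

Run:
```python
from mv import *
stat();tinpos();stat()
```

```text
tcp [-44.4 -85.1] 0.0219 F [ 0.8 -0.9 -0.2] 15.05
[('scene', [-86.6, -89.1], 0.74), ('scene', [-87.1, -87.5], 0.63)]
tcp [-44.4 -85. ] 0.0218 F [ 1.1 -0.8  0.3] 15.25
```

drive_tool --translation '[[0,0,0.04],[0,0,0.08],[0,0,0.08]]' --rotation '[[0,0,0],[0,0,0],[0,0,0]]' --hand '[0,0,0]'

```text
clock: 15.5
position: [0.525, -0.109, 0.0221]
orientation: [159.8, 89.8, -12.9]
force: [3.7, -1.6, -1.1]
finger_gap: 0.005
```

Run:
```python
from mv import *
for i in range(3): T=arm.capture("scene");stat()
x0,y0=255,174
im=cv2.resize(T["img"][y0+30:y0+80,x0+55:x0+120],None,fx=11,fy=11,interpolation=cv2.INTER_CUBIC)
cv2.imwrite("pics/s8.png",im)
```

```text
tcp [-44.8 -85.3] 0.0221 F [ 4.1 -1.2  0.1] 15.55
tcp [-44.8 -85.3] 0.022 F [ 4.7 -1.7 -0.4] 15.6
tcp [-44.8 -85.2] 0.022 F [ 5.  -2.4 -0.2] 15.65
```

View pics/s8.png

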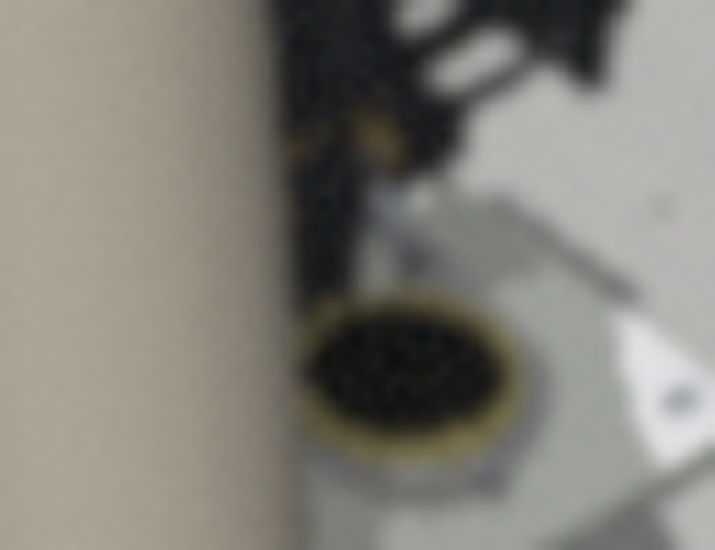

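drive_tool --translation '[[0,0,-0.2],[0,0,-0.6],[0,0,-1.2],[0,0,-2.0],[0,0,-3.0],[0,0,-4.0],[-1,0,-4.0],[-3,0,-4.0],[-6,0,-4.0],[-10,0,-4.0],[-14,0,-4.0],[-16,0,-4.0]]' --rotation '[[0,0,0],[0,0,0],[0,0,0],[0,0,0],[0,0,0],[0,0,0],[0,0,0],[0,0,0],[0,0,0],[0,0,0],[0,0,0],[0,0,0]]' --hand '[0,0,0,0,0,0,0,0,0,0,0,0]'

```text
clock: 16.65
position: [0.565, -0.104, 0.1877]
orientation: [153.9, 89.5, -18.8]
force: [1.0, -0.0, -0.7]
finger_gap: 0.001
```

Run:
```python
from mv import *
stat();tinpos()
ims=[]
for n in("scene","top"):
    T=arm.capture(n)
    print(n,[(np.round(inv(world(T,d["position"])),1).tolist(),round(d["score"],2)) for d in arm.tip_of(T,"catch_roller")])
    x0,y0=(310,204) if n=="scene" else (320,220)
    ims.append(cv2.resize(T["img"][y0:y0+50,x0:x0+65],None,fx=6,fy=6,interpolation=cv2.INTER_CUBIC))
cv2.imwrite("pics/s9.png",np.hstack(ims))
```

```text
tcp [ -4.5 -85.4] 0.1877 F [ 1.  -0.  -0.7] 16.65
[('scene', [-84.3, -90.6], 0.61)]
scene [([-58.3, -116.5], 0.61)]
top [([4.1, 3.4], 0.29)]
```

View pics/s9.png

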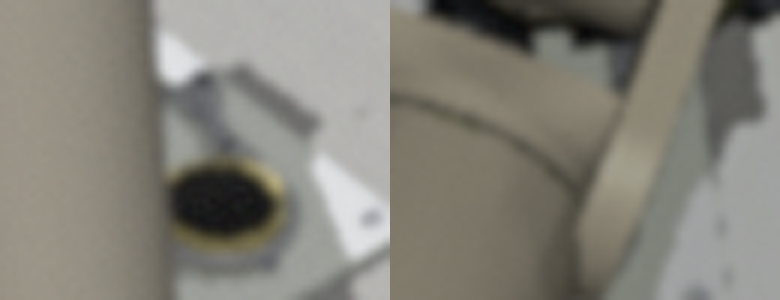

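drive_tool --translation '[[-3,30,8],[-3,30,8],[-3,30,8],[-3,30,8],[-3,30,8],[-3,30,8],[-3,30,8],[-3,30,8],[-3,30,8],[-3,30,8],[-3,30,8]]' --rotation '[[0,0,0],[0,0,0],[0,0,0],[0,0,0],[0,0,0],[0,0,0],[0,0,0],[0,0,0],[0,0,0],[0,0,0],[0,0,0]]' --hand '[0,0,0,0,0,0,0,0,0,0,0]'

```text
clock: 17.97
position: [0.5222, -0.4101, 0.2099]
orientation: [-78.9, 89.9, 108.3]
force: [0.6, -0.2, 0.5]
finger_gap: 0.004
```

Run:
```python
from mv import *
stat();tinpos()
ims=[]
for n in("scene","top"):
    T=arm.capture(n)
    for th in("nest","catch_roller","lid_a"):print(n,th,[(np.round(inv(world(T,d["position"])),1).tolist(),round(d["score"],2)) for d in arm.tip_of(T,th)])
    x0,y0=(310,204) if n=="scene" else (320,220)
    ims.append(cv2.resize(T["img"][y0:y0+50,x0:x0+65],None,fx=6,fy=6,interpolation=cv2.INTER_CUBIC))
cv2.imwrite("pics/s10.png",np.hstack(ims))
```

```text
tcp [ -85.2 -383.6] 0.2099 F [ 0.6 -0.2  0.5] 17.9667
[('top', [-87.8, -91.0], 0.66), ('top', [-86.7, -90.3], 0.56)]
scene nest [([-88.5, -88.5], 0.82)]
scene catch_roller [([-69.5, -469.5], 0.34), ([62.3, -64.5], 0.23)]
scene lid_a [([-28.8, 115.3], 0.82), ([-80.6, 21.7], 0.67), ([64.6, -67.8], 0.33)]
top nest [([-83.1, -89.5], 0.7)]
top catch_roller [([-56.0, -117.5], 0.63)]
top lid_a [([-24.4, 111.5], 0.89), ([-82.1, 23.5], 0.59)]
```

View pics/s10.png

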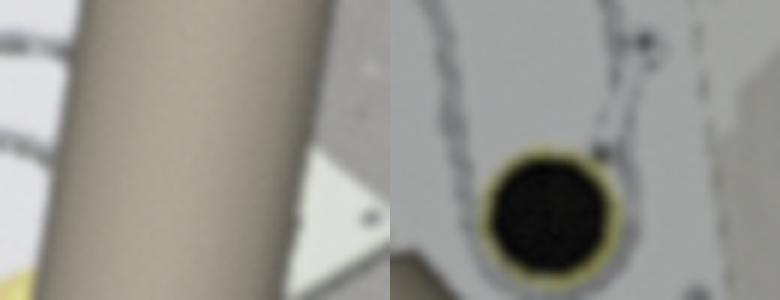

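```bash
python3 -c "
from workcell import arm
print(arm.sense()['clock'],arm.sign_off())"
```

```text
the job is handed in; nothing more can be done
18.5667 None
```

I pushed the tin with the closed fingertips from the mouth, round the bend and into the nest at about 25–60 mm/s. I stopped when it met the end of the rod at about 5 N, then backed off, lifted clear and handed in at 18.6 s. The hand-in gives no verdict, so the result rests on my own checks.

- **Tin position:** the last top view shows the tin seated in the rounded end. The network put it at guide (-87.8, -91.0) and (-86.7, -90.3), against the nest at (-85, -90). That is within 3 mm, which is inside its 4 mm error.
- **Catch:** the roller sits behind the tin, less than a pixel from its pixel position before the push (355.5, 245.5 against 355, 245.6), so I take the catch as closed. I did not see it open; the arm hid it for part of the push.
- **Bend:** the middle of the bend was also passed partly out of view. I judged that step from the finger path and the positions measured before and after it.
- **Lids:** the last network readings put both lids within a few millimetres of where they started. I did not re-measure the other tins, but the hand only passed above them.
- **Disagreements:** the scene camera alone fitted the guide's pose poorly and gave a different yaw from the top camera. I used the fit from both cameras together, which followed the top camera. The nest also read a few mm apart in the two views: (-88.5, -88.5) in the scene view and (-83.1, -89.5) in the top view. The scene camera could not see the roller at the end because the arm was in the way.

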